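# Hang the dial thermometer in the snap hook, face outward

## Task

Hang the kitchen dial thermometer on the hook of the small stand by the crossbar in the middle of its wire frame, with its dial facing outward, away from the stand's post. The hook has a sprung gate and its height was set by hand: push the crossbar slowly down past the gate until you feel it bottom in the hook with the gate sprung shut above it, press it home there with a steady push of about 10 N for half a second (never more than 20 N), then let go. Do not let the thermometer tip over, and leave the other things where they are.

Things in the scene. Friction and masses are not known exactly. Their poses are not given: they have to be found in the camera images.
- thermometer: Dial thermometer, 0.17-0.24 kg, upright at any yaw. Origin: centre of its foot's underside; z up, -x = where the white dial with black marks faces (back plain), y across. Foot 30x64x6 mm; round case 60 across, 14 thick, centre 36 up, top 66; then two 6 mm rods at y = +-19 with a round crossbar (7 mm) along y 134.5 up, a bridge at 166; black tab from 168 to 204 on top.
- eye (a point): Centre of the thermometer's crossbar, 134.5 mm above the foot's underside; axes as the thermometer's. The window below the crossbar is 65 mm high and 32 mm wide and open through; the one above it, 29 mm high, takes the gate when it shuts.
- face (a point): Centre of the dial's front, 8 mm in front (-x) of the thermometer's middle plane, 36 mm up.
- tab (a point): On the axis of the finger tab, 14 (x) x 18 (y) x 36 mm, 192 mm above the foot's underside. Grip it from above on its two +-y faces (18 mm apart), fingertips 174 to 178 mm above the foot's underside, clear of the bridge; a finger behind the tab would have under 20 mm of room at the post.
- stand: Fixed hook stand. Origin on the worktop under the post's front face; z up, -x = outward, as the hook points (yaw within 0.35 rad). Base 110x110x14 mm, x -35 to 75; post 12x20, 226 high, x 0 to 12. The 6 mm steel hook in the plane y = 0 is clamped at a height NOT reported: gate pivot at P = 190 to 210 mm. Hook underside at P-28 mm; its lip ends at P+7, x -34 (inside, at P) to -43.
- hook_foot (a point): Point on the worktop straight below the hook's seat, x = -28 mm from the post; axes as the stand's. A seated crossbar's centre is above it, 18.5 mm under P. Carried with its centre 225 mm above the worktop, the crossbar passes over the lip at every P, with the hook in the window, from 85 to 28 mm in front of the post; then lower it, 24 to 30 mm in front of the post.
- gate (a joint): Hook's sprung gate, a 16 mm rod from a pivot 12 mm in front of the post toward the lip at height P. 0 = shut (level); grows as it is pushed down, to 1.4 rad. Pushing through takes 2 to 6 N, at last mostly sideways toward the lip; at 0.5 to 1 rad it springs shut above the crossbar, 2 to 6 mm before the rigid seat. The bare weight only sags it 0.15 to 0.5 rad. Press home at about 10 N; over 20 N is too hard.
- salt: Glass salt shaker with a metal cap, 44x44x90 mm, a bystander; origin at the centre of its underside.
- mug: Green mug, 86x116x94 mm, a bystander; origin at the centre of its underside.
- garlic: Garlic bulb, 56 mm, a bystander; origin at the centre of its underside.
- tin: Short tin, 76 mm across, 58 mm high, a bystander; origin at the centre of its underside.

How it is judged:
On the way, in this order (a step that is already met when the one before it is completed fails the run):
1. the thermometer is lifted clear of the worktop (height (world z) of thermometer above 0.03 m), for 0.1 s.
2. the crossbar pushes the gate in (value of joint gate above 0.35 rad and contact force between thermometer and stand above 1 N), for 0.02 s.
3. with the gate shut again, the crossbar is pressed home in the seat (value of joint gate below 0.08 rad and contact force between thermometer and stand above 5 N), for 0.3 s.
At the end, for the whole second after the job is handed in: The thermometer hangs still by its crossbar in the bottom of the hook (crossbar centre within 8 mm of the seat in plan, 163 to 200 mm above the worktop, weight on the stand), the gate is shut above it (under 0.08 rad), it hangs upright within 0.15 rad and its dial faces outward within 0.35 rad (value of joint gate below 0.08 rad and horizontal distance between eye and hook_foot below 0.008 m and height (world z) of eye between 0.163 and 0.2 m and contact force between thermometer and stand above 0.5 N and x of face in the frame of hook_foot below -0.002 m and angle between the x axis of thermometer and the x axis of stand, either way round below 0.35 rad and angle between thermometer's own z axis and vertical below 0.15 rad and linear speed of thermometer below 0.02 m/s); the robot touches nothing.
It fails at once if the thermometer and the stand press on each other with more than 20 N (contact force between thermometer and stand above 20 N).
It fails at once if the thermometer tips over (more than 0.6 rad) (angle between thermometer's own z axis and vertical above 0.6 rad).
It fails at once if the salt shaker, mug, garlic or tin is moved by more than 20 mm (distance of any of salt, mug, garlic, tin from where it was at the start of the episode above 0.02 m).
It also fails if it takes over 53 s, if anything falls off the work surface, if the arm or the gripper's body presses on something with over 40 N, if the wrist force passes 120 N, or if a joint passes its speed limit or range.

## Robot

A 6-joint arm with a two-finger parallel gripper is mounted at the origin on a cart in front of the work surface, level with it; the furniture and walls round the work are solid. World frame = base frame: x ahead of the robot, y to its left, z up, the work surface at z = 0. Lengths are in m, angles in rad, forces in N, time in s.
With the tool pointing down it reaches from about 0.275 to 0.85 m from the base axis. Payload 19 kg.
Tool frame: the origin (TCP) lies on the centre line of the jaws, within the pads' length; the fingertips stand 22 mm ahead of it and the grasp point (between the pads) lies 3 mm ahead of it; z points along the fingers, y is the line along which they close (so a half turn about z gives the same grasp; the last joint's range is limited). The gripper opens to 85 mm and grips with 20 to 120 N. Pads are 22 mm wide; open, the fingers measure 114 mm over their backs; the gripper's body (76 mm by 85 mm) begins 54 mm behind the grasp point. The pads swing forward as they close: fully open they stand 13 mm farther back than shut.
Start: joints at [-1.369, 0.15, 1.437, -0, 1.554, -0.134], TCP at [0.189, -0.543, 0.253] pointing down, gripper open.
Joint ranges: [-2.8, 2.8], [-0.68, 2.1], [0.12, 2.68], [-1.39, 4.53], [0.16, 2.79], [-2.81, 2.81]. Speed limits (rad/s): [1.89, 1.89, 2.22, 3.01, 3.01, 3.01].

## Interface

Orientations are given as a unit quaternion [x, y, z, w].
In Python, from station import ctrl gives the robot as it stands. Calls block until the motion is done:
- ctrl.movep(position, orientation): joint-space move of the TCP to a pose.
- ctrl.servo_line(position, orientation=None, vel=0.15): straight line of the TCP; orientation=None keeps the orientation; vel is the mean speed in m/s.
- ctrl.move_joints(angles): joint-space move.
- ctrl.set_gripper(opening): finger opening in m; the grip force is fixed at half the most; returns when the fingers have stopped.
- ctrl.sleep(seconds).
- ctrl.solve_ik(position, orientation): joint angles nearest the present ones, or None.
- ctrl.read_state(): the state.
- ctrl.camera(name): name is "scene" or "top" or "wrist"; returns the picture (480x640x3 uint8, red, green, blue); there is no depth.
- ctrl.camera_info(name): a dict with "K" (3x3 intrinsics, pixels), "extrinsics" (4x4, takes a point from camera to world coordinates). Camera axes: x right, y up, looking along -z (the intrinsics and any distortion apply to the point x, -y, -z); pixel columns grow to the right and rows downward; lengths in m; the calibration is good to about 2 mm. A picture is of the moment at which its call begins: read the wrist's pose just before it. camera_info takes no time and is no camera call; for the wrist camera it gives the pose at the moment of the call.
A pose or a line that the arm cannot do raises ctrl.IKError and nothing moves.
- ctrl.job_done(): hands the job in; it is judged then, once.
Trained networks look in the newest picture that a camera, given by its name, has taken for a name from the list of things; names that differ only in an ending like _2 or _b are one class to them, and where a whole thing is asked for, a point or a joint stands for the part that bears it (a point fixed in the world has none). Each returns a list of dicts, best first, with "score" (0 to 1); they miss things now and then, are a little off and sometimes report something else, mostly with a low value. They report only what shows in the picture. A call takes as long as a camera call.
- ctrl.boxes_of(label, camera): "position" ([x, y, z] in m, in the coordinates of the camera as it stood for that picture, good to about 4 mm: the middle of the surface that is visible of it).
- ctrl.tip_of(label, camera): "position" ([x, y, z] in m, in the coordinates of the camera as it stood for that picture, good to about 4 mm: a listed point, or the origin of a listed thing).
The state is a dict: "time": time; "qpos": joint angles; "joint_velocities": joint speeds; "tau": joint torques, N m; "position": TCP position; "tool_rot": TCP orientation; "ft_force": force on the tool from outside, world axes, zero at the start; "moment": the same for the moment, N m; "grip_width": finger opening in m; "finger_force": force on a finger pad.
Only numpy, scipy, OpenCV 4.12 (cv2) and the standard library are available. Lean on these libraries where they do the work, as an engineer would, in place of code of your own. Each camera call takes 0.05 s, during which the arm holds its last target. There are 200 camera calls.

## Working session

There is one attempt and no reset: what is moved stays moved. The work goes in short steps, each a Python script; the robot and the scene stay as the last script left them, time stands still between calls to the robot, and variables do not carry over. Pictures are saved under pics/ and viewed, at most 10 in all, crops included, and the job is handed in when it is done.

```bash
mkdir -p pics; ls
cat > h.py <<'E'
import numpy as np, cv2
from station import ctrl
from scipy.spatial.transform import Rotation as R
def snap(cam,fn=None):
    im=ctrl.camera(cam); 
    if fn: cv2.imwrite('pics/'+fn,im[:,:,::-1])
    return im
def w(cam,p):
    T=np.array(ctrl.camera_info(cam)['extrinsics']); return T[:3,:3]@np.array(p)+T[:3,3]
def find(cam,labels,f='tip_of',n=2):
    for l in labels:
        for d in getattr(ctrl,f)(l,cam)[:n]: print(cam,f,l,round(d['score'],2),w(cam,d['position']).round(4))
def proj(cam,P):
    i=ctrl.camera_info(cam);T=np.linalg.inv(np.array(i['extrinsics']));c=T[:3,:3]@np.array(P)+T[:3,3]
    u=np.array(i['K'])@np.array([c[0],-c[1],-c[2]]);return u[:2]/u[2]
E
python3 - <<'E'
from h import *
a=snap('scene');b=snap('top')
cv2.imwrite('pics/a.png',cv2.resize(np.vstack([a,b])[:,:,::-1],(400,600)))
cv2.imwrite('pics/scene.png',a[:,:,::-1]);cv2.imwrite('pics/top.png',b[:,:,::-1])
for c in('scene','top'):
    find(c,['thermometer','eye','face','tab','stand','hook_foot','salt','mug','garlic','tin'],n=2)
    print(ctrl.camera_info(c))
print(ctrl.read_state())
E
```

```text
pics
scene tip_of thermometer 0.57 [0.4296 0.1159 0.0025]
scene tip_of eye 0.69 [0.4348 0.1215 0.1352]
scene tip_of face 0.65 [0.4372 0.1251 0.0362]
scene tip_of tab 0.67 [0.4332 0.1191 0.1934]
scene tip_of stand 0.57 [ 0.5881 -0.2147  0.0017]
scene tip_of hook_foot 0.58 [ 5.649e-01 -2.087e-01  2.000e-04]
scene tip_of salt 0.66 [ 0.4504 -0.3557  0.0041]
scene tip_of mug 0.67 [ 0.5823 -0.4109 -0.0033]
scene tip_of garlic 0.64 [ 0.7277 -0.3223 -0.0016]
scene tip_of garlic 0.54 [ 0.59   -0.2126  0.0021]
scene tip_of tin 0.97 [ 0.4396  0.2726 -0.0045]
scene tip_of tin 0.59 [0.4371 0.1226 0.0355]
{'K': array([[456.8198161 ,   0.        , 321.40014978],
       [  0.        , 456.8198161 , 233.42681947],
       [  0.        ,   0.        ,   1.        ]]), 'extrinsics': array([[-0.8534171 ,  0.39837792, -0.33611649,  0.13204041],
       [-0.52098166, -0.63211463,  0.57359325,  0.65661914],
       [ 0.01604274,  0.66462481,  0.74700502,  1.09411207],
       [ 0.        ,  0.        ,  0.        ,  1.        ]])}
top tip_of thermometer 0.86 [0.4372 0.1147 0.0014]
top tip_of eye 0.85 [0.4332 0
[... 855 characters left out ...]
'time': 1.1, 'qpos': array([-1.36897493e+00,  1.50508529e-01,  1.43743794e+00,  2.76053022e-05,
        1.55381498e+00, -1.33989097e-01]), 'joint_velocities': array([ 0.00192365,  0.00093602, -0.00151024, -0.00169824, -0.00022261,
        0.00119834]), 'tau': array([ 1.79349678e-03, -7.12800908e+01, -5.71033216e+01,  2.21535925e-05,
        1.95676010e-03,  1.34031120e-05]), 'position': array([ 0.18946841, -0.54283996,  0.2532428 ]), 'tool_rot': array([ 9.85937035e-01,  1.67117191e-01,  1.09307069e-05, -8.48201214e-05]), 'ft_force': array([-0.96993552, -0.14416509,  0.26647559]), 'moment': array([ 0.00170854,  0.00638471, -0.02193495]), 'finger_force': 0.0, 'grip_width': 0.08568699584972064}
```

View pics/scene.png

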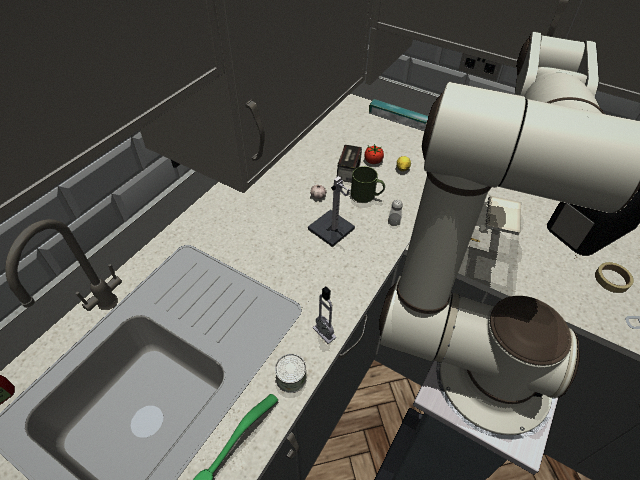

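View pics/top.png

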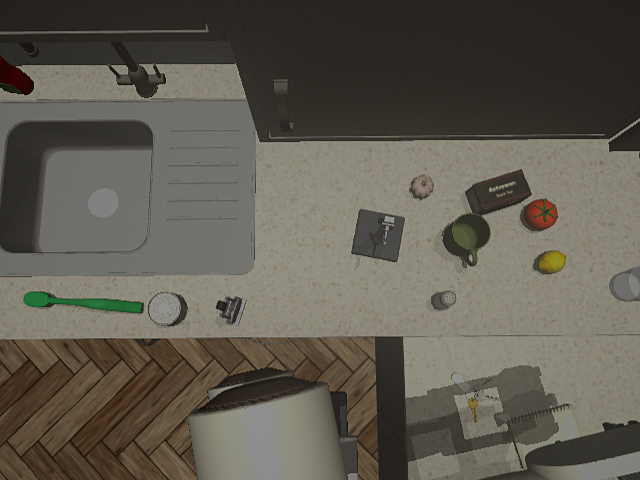

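The scene shows the thermometer at about (325,320) with the black tab up, the stand at (335,215), the tin at (290,372) and the salt, mug and garlic beyond the stand. In the top view the stand base is at (379,236), the thermometer at (232,309), and the hook points toward the robot. The networks agree with this.

Run:
```python
from h import *
s=ctrl.read_state()
T=np.array(ctrl.camera_info('wrist')['extrinsics']);Rt=R.from_quat(s['tool_rot']).as_matrix()
print((Rt.T@T[:3,:3]).round(3),(Rt.T@(T[:3,3]-s['position'])).round(3)); print(ctrl.camera_info('wrist')['K'].round(1))
for yaw in np.arange(-3.1,3.2,0.4):
    q=(R.from_euler('z',yaw)*R.from_euler('x',np.pi)).as_quat()
    for p in([.435,.116,.4],[.56,-.209,.35]):
        j=ctrl.solve_ik(p,q); print(round(yaw,1),p,None if j is None else np.round(j,2))
```

```text
[[-0.     0.946  0.324]
 [ 1.     0.     0.   ]
 [ 0.     0.324 -0.946]] [ 0.083 -0.    -0.121]
[[421.2   0.  323.2]
 [  0.  421.2 241.4]
 [  0.    0.    1. ]]
-3.1 [0.435, 0.116, 0.4] [ 0.09 -0.12  1.42  0.    1.84 -1.52]
-3.1 [0.56, -0.209, 0.35] [-0.49  0.19  1.2   0.    1.75 -2.1 ]
-2.7 [0.435, 0.116, 0.4] [ 0.09 -0.12  1.42  0.    1.84 -1.92]
-2.7 [0.56, -0.209, 0.35] [-0.49  0.19  1.2   0.    1.75 -2.5 ]
-2.3 [0.435, 0.116, 0.4] [ 0.09 -0.12  1.42  0.    1.84 -2.32]
-2.3 [0.56, -0.209, 0.35] None
-1.9 [0.435, 0.116, 0.4] [ 0.09 -0.12  1.42  0.    1.84 -2.72]
-1.9 [0.56, -0.209, 0.35] None
-1.5 [0.435, 0.116, 0.4] None
-1.5 [0.56, -0.209, 0.35] [-0.49  0.19  1.2  -0.    1.75  2.58]
-1.1 [0.435, 0.116, 0.4] [ 0.09 -0.12  1.42 -0.    1.84  2.76]
-1.1 [0.56, -0.209, 0.35] [-0.49  0.19  1.2  -0.    1.75  2.18]
-0.7 [0.435, 0.116, 0.4] [ 0.09 -0.12  1.42 -0.    1.84  2.36]
-0.7 [0.56, -0.209, 0.35] [-0.49  0.19  1.2  -0.    1.75  1.78]
-0.3 [0.435, 0.116, 0.4] [ 0.09 -0.12  1.42 -0.    1.84  1.96]
-0.3 [0.56, -0.209, 0.35] [-0.49  0.19  1.2  -0.    1.75  1.38]
0.1 [0.435, 0.116, 0.4]
[... 276 characters left out ...]
 1.84  0.76]
0.9 [0.56, -0.209, 0.35] [-0.49  0.19  1.2  -0.    1.75  0.18]
1.3 [0.435, 0.116, 0.4] [ 0.09 -0.12  1.42 -0.    1.84  0.36]
1.3 [0.56, -0.209, 0.35] [-0.49  0.19  1.2   0.    1.75 -0.22]
1.7 [0.435, 0.116, 0.4] [ 0.09 -0.12  1.42 -0.    1.84 -0.04]
1.7 [0.56, -0.209, 0.35] [-0.49  0.19  1.2   0.    1.75 -0.62]
2.1 [0.435, 0.116, 0.4] [ 0.09 -0.12  1.42  0.    1.84 -0.44]
2.1 [0.56, -0.209, 0.35] [-0.49  0.19  1.2   0.    1.75 -1.02]
2.5 [0.435, 0.116, 0.4] [ 0.09 -0.12  1.42  0.    1.84 -0.84]
2.5 [0.56, -0.209, 0.35] [-0.49  0.19  1.2   0.    1.75 -1.42]
2.9 [0.435, 0.116, 0.4] [ 0.09 -0.12  1.42  0.    1.84 -1.24]
2.9 [0.56, -0.209, 0.35] [-0.49  0.19  1.2   0.    1.75 -1.82]
```

```bash
cat >> h.py <<'E'
def q(phi): return (R.from_euler('z',phi)*R.from_euler('x',np.pi)).as_quat()
E
python3 - <<'E'
from h import *
for i,(p,ph) in enumerate([([.50,-.25,.42],3.0),([.55,-.17,.42],3.0),([.435,.07,.40],1.6),([.44,.12,.43],1.6)]):
    ctrl.movep(p,q(ph)); ctrl.sleep(.2)
    np.save(f'E{i}.npy',ctrl.camera_info('wrist')['extrinsics'])
    snap('wrist',f'w{i}.png')
    find('wrist',['stand','hook_foot'] if i<2 else ['thermometer','eye','face','tab'],n=1)
print(ctrl.read_state()['time'])
a=[cv2.imread(f'pics/w{i}.png') for i in range(4)]
cv2.imwrite('pics/m.png',cv2.resize(np.vstack([np.hstack(a[:2]),np.hstack(a[2:])]),(800,600),interpolation=cv2.INTER_AREA))
E
```

```text
wrist tip_of hook_foot 0.76 [ 0.5605 -0.2103  0.0042]
wrist tip_of stand 0.84 [ 0.5873 -0.2136  0.006 ]
wrist tip_of hook_foot 0.75 [0.4344 0.1257 0.038 ]
wrist tip_of thermometer 0.69 [0.4281 0.1183 0.0055]
wrist tip_of eye 0.91 [0.4276 0.1158 0.1338]
wrist tip_of face 0.85 [0.4331 0.123  0.0384]
wrist tip_of tab 0.93 [0.4289 0.1182 0.1898]
wrist tip_of thermometer 0.79 [0.428  0.116  0.0049]
wrist tip_of eye 0.9 [0.43   0.1152 0.1365]
wrist tip_of face 0.85 [0.4318 0.1248 0.0354]
wrist tip_of tab 0.6 [0.4278 0.1169 0.1945]
6.8917
```

View pics/m.png

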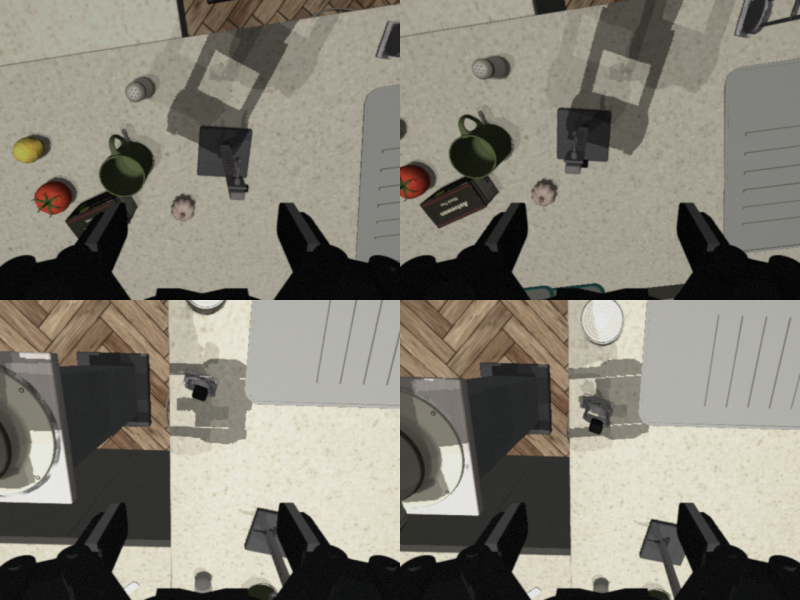

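Wrist views: stand base is near (360,240) and (295,220) in full-resolution views 0 and 1, with the post leaning by perspective. The tab is near (320,150) and (315,200) in views 2 and 3, with the dial toward the top of the image. I'll zoom in to pick corners.

Run:
```python
from h import *
o=[(280,203),(220,165),(240,80),(235,120)]
a=[]
for i,(x,y) in enumerate(o):
    c=cv2.imread(f'pics/w{i}.png')[y:y+120,x:x+160]
    c=cv2.resize(c,(400,300),interpolation=cv2.INTER_CUBIC); c=np.clip((c/255.)**.6*255,0,255).astype(np.uint8); a.append(c)
cv2.imwrite('pics/z.png',np.vstack([np.hstack(a[:2]),np.hstack(a[2:])]))
```

```text
(no output)
```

View pics/z.png

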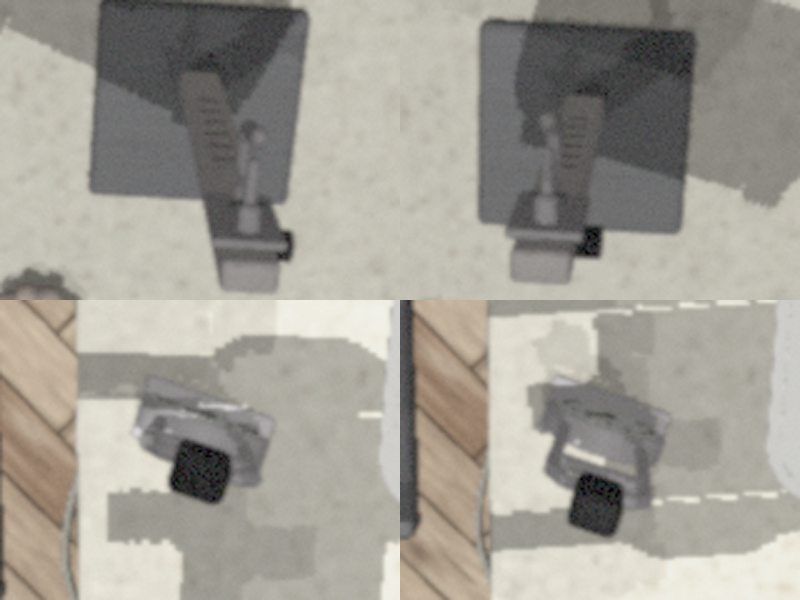

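Crop readout: in each stand view the base's four corners are clear, outward side up. In the thermometer views the black tab top's rear corners and the foot's dial-side edge are clear, with the dial pointing up and slightly right. I'll fit poses to these points.

```bash
cat > fit.py <<'E'
from h import *
from scipy.optimize import least_squares
o=[(280,203),(220,165),(240,80),(235,120)]; K=np.array(ctrl.camera_info('wrist')['K'])
def pr(i,P):
    T=np.linalg.inv(np.load(f'E{i}.npy'));c=T[:3,:3]@P+T[:3,3];u=K@np.array([c[0],-c[1],-c[2]]);return u[:2]/u[2]
def fit(obs,x0):
    def f(x,):
        r=[]
        for i,L,uv in obs:
            P=R.from_euler('z',x[2]).apply(L)+[x[0],x[1],x[3]]
            r.append(pr(i,P)-(np.array(uv)/2.5+o[i]))
        return np.ravel(r)
    s=least_squares(f,x0,loss='soft_l1');print(s.x.round(4),f(s.x).round(1));return s.x
c=[(-.035,-.055,.014),(-.035,.055,.014),(.075,.055,.014),(.075,-.055,.014)]
S=[(0,l,u) for l,u in zip(c,[(102,2),(307,12),(287,203),(90,192)])]+[(1,l,u) for l,u in zip(c,[(80,21),(294,33),(280,233),(78,222)])]
fit(S,[.588,-.213,-.15,0])
t=[(-.015,-.032,.006),(-.015,.032,.006),(.007,-.009,.204),(.007,.009,.204)]
X=[(2,l,u) for l,u in zip(t,[(148,377-300),(275,415-300),(170,188),(218,203)])]+[(3,l,u) for l,u in zip(t,[(153,77),(271,112),(168,220),(211,235)])]
fit(X,[.43,.117,-1.7,0])
E
python3 fit.py
```

```text
[ 0.5897 -0.2151 -0.1994 -0.0094] [-1.4 -1.   0.5 -0.4 -0.7 -0.1 -0.8  0.2  0.   0.2  0.4  0.2  0.6  0.2
  0.7  0.4]
[ 0.4305  0.1144 -1.83   -0.0141] [-0.1 -0.  -0.1  0.4 -1.9  0.3  1.1  1.   0.3 -1.1 -0.1 -1.1 -0.9 -0.
  1.5 -0.4]
```

```bash
cat >> fit.py <<'E'
print('z=0')
_f=fit
def fit0(obs,x0):
    def f(x):
        return np.ravel([pr(i,R.from_euler('z',x[2]).apply(L)+[x[0],x[1],0])-(np.array(uv)/2.5+o[i]) for i,L,uv in obs])
    s=least_squares(f,x0[:3],loss='soft_l1');print(s.x.round(4),f(s.x).round(1))
fit0(S,[.588,-.213,-.15]);fit0(X,[.43,.117,-1.7]);fit0(S[:4],[.588,-.213,-.15]);fit0(S[4:],[.588,-.213,-.15])
fit0([X[i] for i in(0,1,4,5)],[.43,.117,-1.7]);fit0([X[i] for i in(2,3,6,7)],[.43,.117,-1.7])
E
python3 fit.py|sed -n '/z=0/,$p'
```

```text
z=0
[ 0.587  -0.2145 -0.2012] [-1.2 -1.4  2.2 -0.5  0.5  1.  -0.9  1.2 -1.1 -0.8  0.9 -0.5  0.8  1.
 -0.5  0.9]
[ 0.4305  0.1166 -1.8416] [-0.6 -1.9  0.7 -0.3 -2.7 -0.3  1.2  0.9 -0.2 -1.7  0.5 -0.8 -1.7  1.5
  1.4  1.5]
[ 0.5871 -0.2146 -0.1985] [-1.4 -1.2  2.1 -0.6  0.6  1.  -0.8  1.4]
[ 0.587  -0.2145 -0.2027] [-1.1 -0.9  0.9 -0.5  0.7  1.  -0.6  0.8]
[ 0.4306  0.1151 -1.8236] [-0.8 -0.1  0.7  0.4 -0.4 -0.2  0.5 -0.1]
[ 0.4309  0.1173 -1.8555] [-2.2 -1.5  1.7  0.  -1.3  0.5  1.7  0.8]
```

Run:
```python
from h import *
x,y,ph=.4297,.116,-1.83+np.pi
ctrl.movep([x,y,.26],q(ph)); ctrl.servo_line([x,y,.196],vel=.06)
ctrl.sleep(.1); ctrl.set_gripper(0.0); s=ctrl.read_state(); print(s['grip_width'],s['finger_force'],s['position'],s['ft_force'])
ctrl.servo_line([x,y,.31],vel=.12)
a=-.2; st=np.array([.5885,-.2147]); d=np.array([np.cos(a),np.sin(a)])
p=st-.125*d
ctrl.movep([*p,.31],q(a+np.pi)); ctrl.servo_line([*p,.290],vel=.1);ctrl.sleep(.3)
s=ctrl.read_state(); print(s['time'],s['position'],s['ft_force'],s['grip_width'])
for k in range(3):
    snap('wrist','h.png'); find('wrist',['eye','tab','hook_foot','stand'],n=1)
snap('scene','hs.png'); find('scene',['eye','tab','face','thermometer'],n=1)
snap('top'); find('top',['eye','tab','face','thermometer'],n=1)
a=cv2.imread('pics/h.png');b=cv2.imread('pics/hs.png')[140:300,230:443]
cv2.imwrite('pics/hh.png',np.hstack([cv2.resize(a,(400,300)),cv2.resize(b,(400,300))]))
```

```text
0.016667891789806454 58.92564833164215 [0.42979849 0.115993   0.19612038] [ 0.49442221 -0.57610785  2.06636371]
13.325 [ 0.46606617 -0.18989957  0.29037582] [-0.68554596  0.23582925 -1.50347467] 0.016969560130402517
wrist tip_of eye 0.77 [ 0.4644 -0.195   0.2293]
wrist tip_of hook_foot 0.56 [ 0.5643 -0.2109  0.0038]
wrist tip_of stand 0.84 [ 0.5876 -0.2148  0.0047]
wrist tip_of eye 0.87 [ 0.4611 -0.1897  0.229 ]
wrist tip_of tab 0.55 [ 0.4614 -0.1894  0.2817]
wrist tip_of hook_foot 0.67 [ 0.5603 -0.2091  0.0025]
wrist tip_of stand 0.76 [ 0.5891 -0.2134  0.0039]
wrist tip_of eye 0.85 [ 0.4627 -0.1903  0.2279]
wrist tip_of tab 0.73 [ 0.4624 -0.1904  0.2852]
wrist tip_of hook_foot 0.77 [ 0.5626 -0.21    0.0062]
wrist tip_of stand 0.84 [ 0.5865 -0.2136  0.0085]
scene tip_of eye 0.76 [ 0.4682 -0.1888  0.2299]
scene tip_of tab 0.79 [ 0.4663 -0.1868  0.2883]
scene tip_of face 0.67 [ 0.4617 -0.1847  0.1285]
scene tip_of thermometer 0.79 [ 0.4663 -0.1858  0.0927]
top tip_of eye 0.82 [ 0.4691 -0.1895  0.2299]
top tip_of tab 0.5 [ 0.4669 -0.1959  0.2881]
top tip_of face 0.84 [ 0.4618 -0.1877  0.1326]
top tip_of thermometer 0.58 [ 0.4696 -0.19    0.0954]
```

View pics/hh.png

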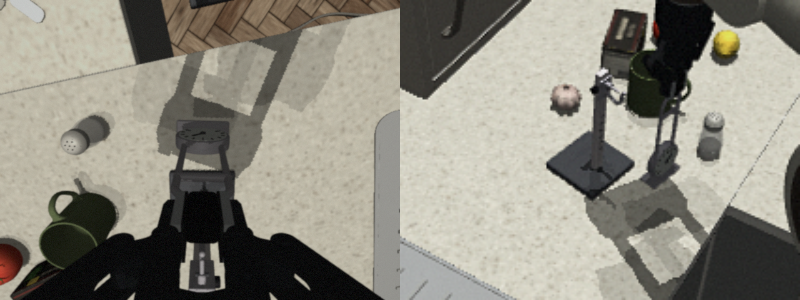

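The thermometer is held upright, with the dial outward. The tab is between the pads at about (200,205) of the left panel, and it stands clear of the post in the scene view. Now I'll carry it over the lip, then start the slow force-monitored descent.

```bash
cat >> h.py <<'E'
def F(n=4):
    v=[]
    for _ in range(n): v.append(ctrl.read_state()['ft_force']); ctrl.sleep(.01)
    return np.mean(v,0)
def loc(f,a=-.2): c,s=np.cos(a),np.sin(a); return np.array([c*f[0]+s*f[1],-s*f[0]+c*f[1],f[2]])
E
python3 - <<'E'
from h import *
a=-.2; d=np.array([np.cos(a),np.sin(a)]); g=np.array([.562,-.2093])
p=ctrl.read_state()['position']; 
ctrl.servo_line([*(g-.095*d),.2866],q(a+np.pi),vel=.06); ctrl.sleep(.2); f0=F(10); np.save('f0.npy',f0)
ok=True
for r in (.06,.04,.02,.01,0):
    ctrl.servo_line([*(g-r*d),.2866],vel=.06); df=loc(F()-f0); print(r,df.round(2))
    if np.linalg.norm(df)>4: ok=False;break
print(ctrl.read_state()['time'],ctrl.read_state()['position'])
if ok:
    ctrl.sleep(.2); f0=F(10); np.save('f0.npy',f0); print(f0)
    ctrl.servo_line([*g,.2795],vel=.03); z=.2795
    while z>.231:
        n=np.linalg.norm(F(2)-f0); z-=.001 if n<1.5 else .0005
        ctrl.servo_line([*g,z],vel=.015); df=loc(F(2)-f0)
        print(round(z,4),round(z-.0616,4),df.round(1),end=';')
        if np.linalg.norm(df)>7: break
    print(); print(ctrl.read_state()['time'],ctrl.read_state()['position'],ctrl.read_state()['grip_width'])
E
```

```text
0.06 [-0.17 -0.27 -0.36]
0.04 [-0.41 -0.49 -0.17]
0.02 [-0.24 -0.02 -0.18]
0.01 [-0.39 -0.37 -0.23]
0 [-0.01  0.34 -0.51]
17.6083 [ 0.56215639 -0.20928214  0.28639903]
[-0.06651015 -0.05428894 -1.91138227]
0.2785 0.2169 [0.2 0.7 0.3];0.2775 0.2159 [-0.2 -0.  -0.4];0.2765 0.2149 [-0.1 -0.2  0.1];0.2755 0.2139 [0.6 0.2 0.4];0.2745 0.2129 [0.4 0.1 0.3];0.2735 0.2119 [0.5 0.8 0.4];0.2725 0.2109 [-0.1 -0.7  0.3];0.2715 0.2099 [-0.2 -0.   1.1];0.2705 0.2089 [-0.7  0.4  1.5];0.2695 0.2079 [-0.3 -0.   1.4];0.269 0.2074 [-1.   0.3  1.2];0.2685 0.2069 [-0.3  0.5  1.6];0.268 0.2064 [-0.6  0.   2.5];0.2675 0.2059 [-1.1  0.3  2.2];0.267 0.2054 [-0.2 -0.5  2.2];0.2665 0.2049 [-0.9  0.1  3. ];0.266 0.2044 [-1.2  0.4  2.4];0.2655 0.2039 [-1.3  0.5  2.3];0.265 0.2034 [-0.9  0.6  2.1];0.2645 0.2029 [-1.6  0.1  1.5];0.264 0.2024 [-1.  -0.1  2.4];0.2635 0.2019 [-1.9  0.   1.9];0.263 0.2014 [-2.3  0.7  2.8];0.2625 0.2009 [-1.9 -0.1  2.2];0.262 0.2004 [-2.9 -0.1  2.5];0.2615 0.1999 [-2.8 -0.2  1.5];0.261 0.1994 [-2.1  0.6  2.5];0.2605 0.1989 [-2.  -0.3  1.9];0.26 0.1984 [-2.6 -0.5  1.7];0.2595 0.1979 [-3.3 -0.1  1.5];0.259 0.1974 [-3.8 -0.3  1.3];0.2585 0.1969 [-3.9  0.2  1.1];0.258 0.1964 [-3.7  0.7  0.1];0.2575 0.1959 [-4.1  0.4 -0.1];0.257 0.1954 [-4.8 -0.4 -0.8];0.2565 0.1949 [-4.7  0.5 -0.5];0.256 0.1944 [-5.3  0.  -1.9];0.2555 0.1939 [0.4 0.2 0.5];0.2545 0.1929 [0.2 0.1 0.4];0.2535 0.1919 [-0.5  0.1  0.4];0.2525 0.1909 [-0.  -0.3  0.6];0.2515 0.1899 [ 1.3 -0.5  0. ];0.2505 0.1889 [3.3 0.4 3.9];0.25 0.1884 [ 3.3 -0.8  7.9];
30.7417 [ 0.56225922 -0.2094144   0.25062625] 0.016783022176241717
```

The gate snapped shut at an eye height of about 194 mm, and the seat was felt at about 189 mm. There is a slight side load from the lip, so I'll ease about 0.8 mm inward and press to 10 N.

Run:
```python
from h import *
a=-.2; d=np.array([np.cos(a),np.sin(a)]); g=np.array([.562,-.2093]); f0=np.load('f0.npy'); z=.25
for r in (.0004,.0008,.0012):
    ctrl.servo_line([*(g+r*d),z],vel=.01); df=loc(F(3)-f0); print(r,df.round(1))
    if df[0]<1: break
for _ in range(15):
    if not 0<df[2]<9.3: break
    z-=.0002; ctrl.servo_line([*(g+r*d),z],vel=.01); df=loc(F(4)-f0); print(round(z,4),df.round(1))
for _ in range(6): ctrl.sleep(.1); print(loc(F(3)-f0).round(1))
s=ctrl.read_state();print(s['time'],s['position']); snap('wrist','p.png')
```

```text
0.0004 [ 1.4 -0.5  8.8]
0.0008 [-0.2  0.2  9. ]
0.2498 [-0.6 -0.2 10.2]
[-0.2  0.5  9.9]
[ 0.1 -0.1 10.4]
[-0.3  0.1 10.2]
[-0.1 -0.1 10.1]
[-0.   0.3 10.1]
[0.  0.1 9.9]
32.325 [ 0.56273261 -0.20948814  0.25048001]
```

Run:
```python
from h import *
a=-.2; d=np.array([np.cos(a),np.sin(a)]); g=np.array([.562,-.2093])+.0008*d; f0=np.load('f0.npy')
z=.2498
while loc(F(3)-f0)[2]>2.5 and z<.2515: z+=.0002; ctrl.servo_line([*g,z],vel=.01)
print(z,loc(F(3)-f0).round(1))
ctrl.set_gripper(.05); ctrl.sleep(.3)
ctrl.servo_line([*g,.32],vel=.08)
ctrl.movep([*(g-.08*d),.37],q(a+np.pi)); ctrl.sleep(.5)
b=snap('wrist','e.png'); find('wrist',['eye','tab','face','hook_foot'],n=1)
c=snap('scene'); find('scene',['eye','tab','face','thermometer'],n=1)
print(ctrl.read_state()['time'],ctrl.read_state()['ft_force'])
cv2.imwrite('pics/ee.png',np.hstack([cv2.resize(b[60:420,80:560],(400,300)),cv2.resize(c[140:260,260:420],(400,300))])[:,:,::-1])
```

```text
0.25119999999999987 [ 0.6 -1.1  0.8]
wrist tip_of eye 0.78 [ 0.5588 -0.2107  0.1898]
wrist tip_of tab 0.64 [ 0.5587 -0.2089  0.246 ]
wrist tip_of face 0.61 [ 0.5538 -0.2083  0.0922]
wrist tip_of hook_foot 0.86 [ 0.5605 -0.2093  0.0023]
scene tip_of eye 0.79 [ 0.5644 -0.2059  0.1918]
scene tip_of tab 0.87 [ 0.5645 -0.2065  0.2472]
scene tip_of face 0.67 [ 0.559  -0.2063  0.0905]
scene tip_of thermometer 0.59 [ 0.5582 -0.2074  0.0536]
37.5417 [-0.06777202  0.09388646 -0.59682745]
```

View pics/ee.png

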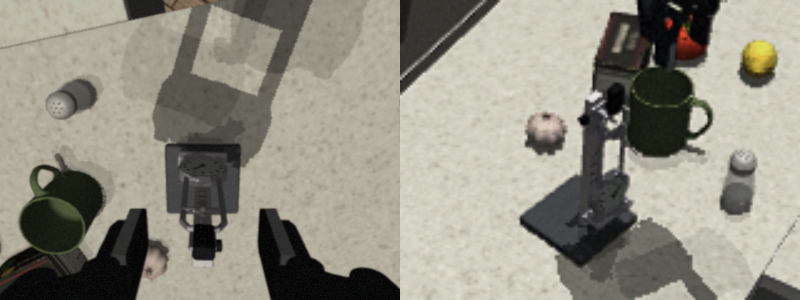

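The thermometer hangs upright on the hook with the dial outward (up in the left panel, dial at about (205,165)). The eye is at about 190 mm, the gripper is clear, and the bystanders have not moved.

Run:
```python
from h import *
ctrl.sleep(1.0); print(ctrl.job_done())
```

```text
the job is handed in; nothing more can be done
None
```

The thermometer hangs on the hook by its crossbar with the dial facing outward; I felt the gate spring shut, pressed it home at about 10 N, let go and handed the job in at about 39 s (no verdict was returned).

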